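# Crack the stuck lid of the desiccator box and hold it ajar

### The job

The lid of the white desiccator box is stuck fast in its rubber gasket. Pick up the lid lever from the bench, slide its square steel shank all the way home into the socket in the front of the closed lid, then lift with the lever until the seal lets go and keep the lid slightly open, about 20 mm at its front edge, so that air can bleed in slowly. Do not fling the lid wide open, leave the glass bottle, the white jar and the tape where they are, and finish while still holding the lever, with the lever alone keeping the lid ajar.

Things in the scene. Friction and masses are not known exactly. Their poses are not given: they have to be found in the camera images.
- desiccator: white metal box fixed to the bench, 150 mm deep (its x), 180 mm wide (its y), body 90 mm high, with a 22 mm thick aluminium-framed clear lid on top (112 mm in all). Origin: centre of its underside, on the bench. Its x axis points level from the front (towards the robot, with the socket and a round dial) to the back (hinge).
- lid_hinge (a point): middle of the lid's hinge axis, at the back upper edge of the box, 81 mm behind the box's centre and 90 mm above the bench; the axis runs along the box's y. The lid's front edge is 158 mm in front of it.
- lid (a joint): opening angle of the lid in rad, 0 closed, at most 1.2; 0.13 lifts the front edge 20 mm. The rubber bead of the gasket resists with up to about 3 N m at the hinge (10 to 15 N upward at the lever's grip) over the first 4 mm of opening, then lets go at once and only the lid's weight is left (0.6 kg, 2 to 4 N at the grip). Let go, it drops back onto the gasket, to about 0.06.
- socket_mouth (a point): centre of the beginning of the straight square socket in the front of the lid, 101 mm above the bench when closed, on the lid's middle line, 180 mm before the hinge axis and 11 mm above it. Axes: x points into the socket (lid closed: the box's x), z up. Socket 15 x 15 mm inside, 46 mm deep, blind end; an 8 mm long flared mouth before it widens to 23 mm.
- lever: loose lid lever, 140 g, lying flat: grey ribbed grip 80 long x 20 wide x 18 mm high, then along its +x a 4 mm collar and a steel shank 12 x 12 mm square, 56 mm long. Origin: centre of the grip's underside; the shank's axis lies 9 mm above it. Fully home in the socket, the grip's middle is 54 mm in front of the socket mouth; with 1.5 mm play all round it tips up to 0.07 rad there.
- lever_nose (a point): centre of the shank's tip, 100 mm ahead of the lever's origin along its x and 9 mm above its underside
- glass_bottle: bystander: clear stoppered glass bottle, 46 mm diameter, 76 mm high, standing to the left of the box; origin at the centre of its underside
- white_jar: bystander: white screw-cap jar, 53 mm diameter, 87 mm high, standing to the left of the box; origin at the centre of its underside
- tape: bystander: tape roll lying flat, 82 mm diameter, 19 mm high, to the right of the box; origin at the centre of its underside

How it is judged:
On the way:
1. the lever's shank is slid home into the socket (tip at least 38 mm deep in it) while the lid is still closed (x of lever_nose in the frame of socket_mouth above 0.038 m and y of lever_nose in the frame of socket_mouth between -0.005 and 0.005 m and z of lever_nose in the frame of socket_mouth between -0.005 and 0.005 m and value of joint lid below 0.03 rad), for 0.2 s.
At the end, for the whole second after the job is handed in: The lid stays still at 0.085 to 0.21 rad (front edge about 13 to 33 mm up); the lever's tip is at least 30 mm deep in the socket and in line with it, the fingers grip the lever, the lever carries the lid, and the robot itself does not touch the box or lid (value of joint lid between 0.085 and 0.21 rad and velocity of joint lid between -0.05 and 0.05 rad/s and x of lever_nose in the frame of socket_mouth above 0.03 m and distance between lever_nose and socket_mouth below 0.055 m and angle between the x axis of lever and the x axis of socket_mouth, either way round below 0.12 rad and contact force between the fingers and lever above 2 N and contact force between lever and desiccator above 0.5 N and contact force between each of the arm, the fingers and desiccator below 0.5 N); the arm keeps its last pose, push and grip.
It fails at once if the lid is flung open beyond 0.45 rad (some 70 mm at the front edge) (value of joint lid above 0.45 rad).
It fails at once if a bystander (glass bottle, white jar, tape) is moved more than 25 mm or the bottle or jar is tipped (distance of any of glass_bottle, white_jar, tape from where it was at the start of the episode above 0.025 m or angle between any of glass_bottle, white_jar's own z axis and vertical above 0.5 rad).
It also fails if it takes over 48 s, if anything falls off the work surface, if the arm or the gripper's body presses on something with over 40 N, if the wrist force passes 120 N, or if a joint passes its speed limit or range.

### The arm

A 6-joint arm with a two-finger parallel gripper is mounted at the origin on a cart in front of the work surface, level with it; the furniture and walls round the work are solid. World frame = base frame: x ahead of the robot, y to its left, z up, the work surface at z = 0. Lengths are in m, angles in rad, forces in N, time in s.
With the tool pointing down it reaches from about 0.375 to 0.9 m from the base axis. Payload 3.1 kg.
Tool frame: the origin (TCP) lies at the very end of the fingers, on their centre line; the grasp point (between the pads) lies 19 mm behind it; z points along the fingers, y is the direction in which the jaws open and shut (so a half turn about z gives the same grasp; the last joint's range is limited). The gripper opens to 85 mm and grips with 20 to 120 N. Pads are 22 mm wide; open, the fingers measure 114 mm over their backs; the gripper's body (76 mm by 85 mm) begins 54 mm behind the grasp point. The pads swing forward as they close: fully open they stand 13 mm farther back than shut.
Start: joints at [-1.3, 0.527, 1.433, -0, 1.181, -0.178], TCP at [0.272, -0.563, 0.231] pointing down, gripper open.
Joint ranges: [-3.08, 3.08], [-0.75, 2.2], [0.22, 2.44], [-1.43, 4.57], [0, 2.65], [-2.85, 2.85]. Speed limits (rad/s): [2.79, 2.79, 3.14, 3.14, 3.14, 3.14].

### API

Orientations are given as a unit quaternion [x, y, z, w].
In Python, from station import manip gives the robot as it stands. The module is installed in compiled form; this text tells all that it offers.
- The arm moves only by the tool send_rows, never from a script. Its argument "commands" is a list of rows, each an object with "delta_pos": the shift along the world's x, y, z in cm, a list of three; "yaw": the turn about the world's z in rad. A call has 1 to 10 rows; each row shifts and turns the pose as measured when the row begins; what a row does not reach is not made up. A row lasts 1/8 s, in which the tool goes at most 62.5 mm and 10.7 degrees, less where a joint would pass 70% of its speed; a pose out of reach is approached as far as the arm can. A call is refused whole if a number of a shift passes 6.25 or a number of a turn 0.188, either way. A call with a gripper value outside its range is refused whole. "grip" is the closure, from -1 (fully open) to 1 (shut), set as the call begins (left out, the last holds). The fingers move at their own pace and stop on an object; "force" is the grip in N (left out, the last holds). Time passes only in rows, so rows that do not move let the fingers close. It gives the time, the measured TCP pose, the force and the opening at its end, in the units of the state.
- manip.sense(): the state, without advancing time (a new reading comes with each control period).
- manip.snapshot(name): name is "scene" or "top" or "wrist"; returns the picture (420x560x3 uint8, blue, green, red); there is no depth.
- manip.get_calibration(name): a dict with "fx", "fy", "cx", "cy" (pixels), "world_to_cam" (4x4, takes a point from world to camera coordinates); the wrist camera has in their place "mount" (4x4, takes a point from camera to tool coordinates, whose origin is the TCP and whose axes are the flange's). Camera axes: x right, y down, z forward; pixel columns grow to the right and rows downward; lengths in m; the calibration is good to about 2 mm. A picture is of the moment at which its call begins: read the wrist's pose just before it. get_calibration takes no time and is no camera call.
- manip.sign_off(): hands the job in, once; it reports no verdict.
The state is a dict: "t": time; "q": joint angles; "qd": joint speeds; "tau": joint torques, N m; "tcp_pos": TCP position; "tool_rot": TCP orientation; "force": force on the tool from outside, world axes, zero at the start; "ft_torque": the same for the moment, N m; "finger_gap": opening from 0.0 (shut) to 1.0 (fully open).
Only numpy, scipy, OpenCV 4.12 (cv2) and the standard library are available. Lean on these libraries where they do the work, as an engineer would, in place of code of your own. Each camera call takes 0.05 s, during which the arm holds its last target. There are 200 camera calls.

## Working session

There is one attempt and no reset: what is moved stays moved. The work goes in short steps, Python scripts to look and compute and a tool call to move; the robot and the scene stay as the last step left them, time stands still between calls to the robot, and variables do not carry over. Pictures are saved under pics/ and viewed, about 8 in all and at most 12, crops included, and the job is handed in when it is done.

Besides the shell and the picture viewer there is one more tool, called after ">>>" by a JSON object that holds its "method" and its "body", one argument or row to a line. send_rows: Moves the arm, as the interface text tells. Its arguments: {"type":"object","properties":{"commands":{"type":"array","items":{"type":"object","properties":{"delta_pos":{"type":"array","items":{"type":"number"}},"yaw":{"type":"number"}}}},"grip":{"type":"number"},"force":{"type":"number"}},"required":["commands"]}

```bash
mkdir -p pics
python3 - <<'E'
from station import manip
import cv2,numpy as np
for n in("scene","top"):
    im=manip.snapshot(n); cv2.imwrite(f"pics/{n}0.png",im)
    c=manip.get_calibration(n); print(n,c["fx"],c["cx"],c["cy"],np.round(c["world_to_cam"],4).tolist())
print(np.round(manip.get_calibration("wrist")["mount"],4).tolist())
s=manip.sense();print(s)
E
```

```text
scene 535.1148928935609 269.64870986339724 213.16678285859197 [[0.5794, -0.8151, 0.0029, -0.3159], [-0.421, -0.3024, -0.8552, 0.3339], [0.6979, 0.4942, -0.5183, 1.2651], [0.0, 0.0, 0.0, 1.0]]
top 524.4957261651812 277.99175901236265 199.05114000519544 [[-0.0226, -0.9996, 0.0173, 0.0369], [-0.9951, 0.0208, -0.0962, 0.6243], [0.0958, -0.0193, -0.9952, 1.2462], [0.0, 0.0, 0.0, 1.0]]
[[0.0001, -0.9621, -0.2725, 0.0704], [1.0, 0.0, 0.0004, 0.0003], [-0.0003, -0.2725, 0.9621, -0.1427], [0.0, 0.0, 0.0, 1.0]]
{'t': 0.1, 'q': array([-1.29956153e+00,  5.28415489e-01,  1.43376787e+00, -1.22584077e-05,
        1.18138525e+00, -1.78504357e-01]), 'qd': array([-0.00194257, -0.0021733 , -0.00230388, -0.00037605, -0.00093251,
        0.00057447]), 'tau': array([ 2.54758643e-04, -4.43305349e+01, -1.78586340e+01, -2.61962687e-04,
        3.86447995e-03,  2.14705796e-05]), 'tcp_pos': array([ 0.27155415, -0.56221627,  0.23040749]), 'tool_rot': array([ 9.74822202e-01,  2.22981387e-01, -5.14533795e-05, -9.86654416e-04]), 'force': array([ 0.26655186, -0.54995634,  0.51630808]), 'ft_torque': array([-0.0322064 , -0.02445357,  0.02858055]), 'finger_gap': 0.9983429957453939}
```

View pics/top0.png

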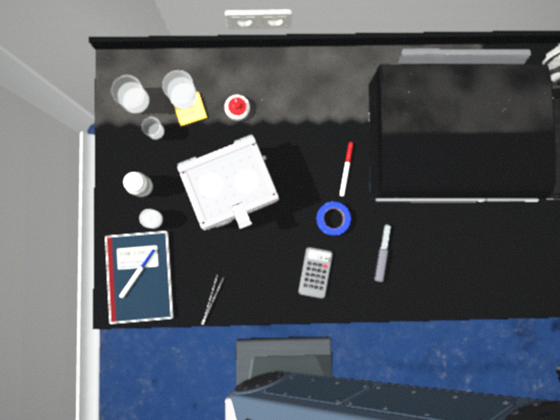

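View pics/scene0.png

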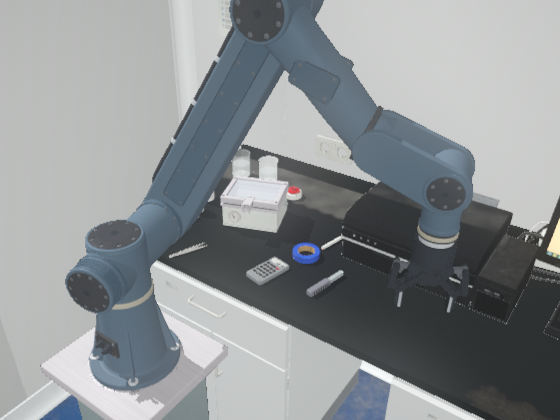

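The top view shows the box around (228,183) with its socket block at (242,218), turned slightly. The lever's grip is at about (381,265) and its shank tip at (387,227), pointing away from the robot. The tape is at (333,218), and the bottle and jar are to the left of the box. The scene view agrees.

```bash
cat > h.py <<'E'
from station import manip
import cv2,numpy as np
from scipy.spatial.transform import Rotation as R
def ray(name,uv,z,pose=None):
    c=manip.get_calibration(name)
    if name=="wrist":
        p,q=pose; T=np.eye(4);T[:3,:3]=R.from_quat(q).as_matrix();T[:3,3]=p; M=T@np.array(c["mount"])
    else: M=np.linalg.inv(c["world_to_cam"])
    d=M[:3,:3]@np.array([(uv[0]-c["cx"])/c["fx"],(uv[1]-c["cy"])/c["fy"],1]); o=M[:3,3]
    return o+d*(z-o[2])/d[2]
E
python3 - <<'E'
from h import *
im=cv2.imread("pics/top0.png")
a=cv2.resize(im[125:240,165:290],None,fx=4,fy=4,interpolation=cv2.INTER_CUBIC)
b=cv2.resize(im[215:290,365:400],None,fx=6,fy=6,interpolation=cv2.INTER_CUBIC)
o=np.zeros((460,720,3),np.uint8);o[:a.shape[0],:500]=a;o[:450,505:715]=b;cv2.imwrite("pics/c.png",o)
g=cv2.cvtColor(im,cv2.COLOR_BGR2GRAY)
m=np.zeros_like(g);m[218:288,370:400]=(g[218:288,370:400]>60)*255
cn=max(cv2.findContours(m,0,1)[0],key=cv2.contourArea)
bx=cv2.boxPoints(cv2.minAreaRect(cn));print("lever",bx.tolist())
for p in bx: print(ray("top",p,.009))
m=np.zeros_like(g);m[125:240,165:290]=(g[125:240,165:290]>110)*255
cn=max(cv2.findContours(m,0,1)[0],key=cv2.contourArea)
print("box",cv2.approxPolyDP(cn,3,True)[:,0].tolist())
M=np.linalg.inv(manip.get_calibration("top")["world_to_cam"]);print(M[:3,3])
E
```

```text
lever [[373.0577392578125, 280.8892517089844], [382.3057861328125, 223.08892822265625], [392.212158203125, 224.6739501953125], [382.964111328125, 282.4742736816406]]
[ 0.42121944 -0.20479583  0.009     ]
[ 0.56189594 -0.23336866  0.009     ]
[ 0.55744945 -0.25775862  0.009     ]
[ 0.41681619 -0.22892067  0.009     ]
box [[251, 134], [177, 164], [201, 228], [222, 225], [233, 218], [239, 228], [251, 224], [248, 212], [278, 199], [263, 161], [265, 157]]
[0.50268617 0.04802568 1.29965959]
```

View pics/c.png

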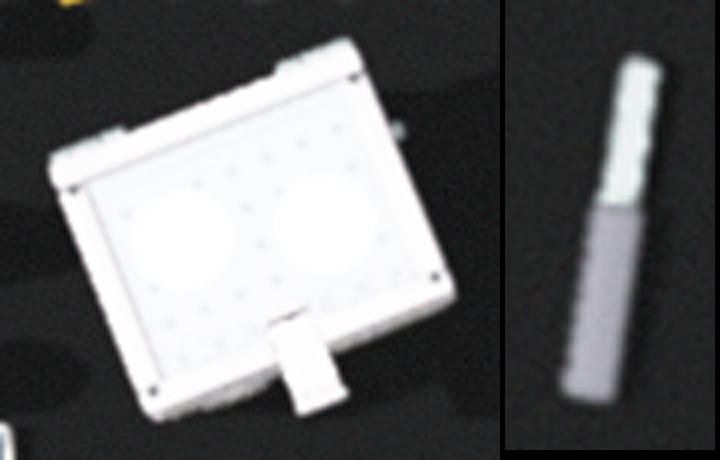

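Run:
```python
from h import *
f=lambda x,y:(165+x/4-.375,125+y/4-.375); g=lambda x,y:(365+(x-505)/6-.4,215+y/6-.4)
n=ray("top",g(641,57),.012);r=ray("top",g(590,402),.014);print("lever",n,r,np.linalg.norm(n-r),np.arctan2(*(n-r)[[1,0]]))
s=[ray("top",f(*p),.112) for p in((155,390),(435,277),(353,77),(72,187))]
print(np.round(s,4)); d=lambda a,b:(np.linalg.norm(b-a),np.arctan2(*(b-a)[[1,0]]))
print(d(s[0],s[3]),d(s[1],s[2]),d(s[1],s[0]),d(s[2],s[3]))
e=[ray("top",f(*p),.114) for p in((299,415),(348,396))];print("block end",e,d(e[1],e[0]))
fl=[ray("top",f(*p),.112) for p in((148,408),(455,290))];print("front corners",fl,d(*fl[::-1]),np.mean(fl,0))
```

```text
lever [ 0.55900156 -0.24487705  0.012     ] [ 0.41949522 -0.21768528  0.014     ] 0.14214573836546843 -0.19250063820980137
[[0.5682 0.1948 0.112 ]
 [0.6291 0.0352 0.112 ]
 [0.7455 0.0798 0.112 ]
 [0.6849 0.2409 0.112 ]]
(np.float64(0.12555957802015597), np.float64(0.37639789219048125)) (np.float64(0.12466719777881884), np.float64(0.3655527636456442)) (np.float64(0.17079740186450215), np.float64(1.9354567856128715)) (np.float64(0.17216214250468648), np.float64(1.930323340854244))
block end [array([0.55217865, 0.11361001, 0.114     ]), array([0.56229651, 0.08580572, 0.114     ])] (np.float64(0.02958800043823839), np.float64(1.9197961065723603))
front corners [array([0.55807254, 0.19878699, 0.112     ]), array([0.6213919 , 0.02397159, 0.112     ])] (np.float64(0.18592946412798275), np.float64(1.9183043289613035)) [0.58973222 0.11137929 0.112     ]
```

Lever grip is at about (0.460, -0.226) with yaw -0.19. The socket mouth is at about (0.565, 0.102) with box yaw 0.367. The measured lengths match the given sizes. Moving above the lever.

>>> {"method": "send_rows", "body": {
  "commands": [
    {"delta_pos":[2.7,4.8,-1],"yaw":-0.09},
    {"delta_pos":[2.7,4.8,-1],"yaw":-0.09},
    {"delta_pos":[2.7,4.8,-1],"yaw":-0.09},
    {"delta_pos":[2.7,4.8,-1],"yaw":-0.09},
    {"delta_pos":[2.7,4.8,-1],"yaw":-0.09},
    {"delta_pos":[2.7,4.8,-1],"yaw":-0.09},
    {"delta_pos":[2.7,4.8,-1],"yaw":-0.09},
    {"delta_pos":[0,0,0],"yaw":0}
  ],
  "grip": -1,
  "force": 60
}}

```text
t: 1.1
tcp_pos: [0.4627, -0.2164, 0.156]
tool_rot: [0.995, -0.102, -0.002, -0.001]
force: [0.3, -1.2, 0.7]
finger_gap: 1.004
```

```bash
cat > w.py <<'E'
from h import *
import sys
s=manip.sense();im=manip.snapshot("wrist");cv2.imwrite(f"pics/{sys.argv[1]}.png",im)
np.savez(f"pics/{sys.argv[1]}.npz",p=s["tcp_pos"],q=s["tool_rot"])
print(s["tcp_pos"],R.from_quat(s["tool_rot"]).as_matrix()[:2,0],s["force"],s["finger_gap"])
E
python3 w.py w1
python3 - <<'E'
from h import *
im=cv2.imread("pics/w1.png");d=np.load("pics/w1.npz");P=(d["p"],d["q"])
g=cv2.cvtColor(im,cv2.COLOR_BGR2GRAY);m=(g>60).astype(np.uint8)*255
for c in cv2.findContours(m,0,1)[0]:
    if cv2.contourArea(c)>1500:
        (r,sz,a)=cv2.minAreaRect(c);bx=cv2.boxPoints((r,sz,a));print(r,sz,a);print(np.round([ray("wrist",p,.012,P)[:2] for p in bx],4).tolist())
E
```

```text
[ 0.46268167 -0.21637678  0.15597262] [ 0.97904137 -0.20363456] [ 0.28420735 -1.21295569  0.74744375] 1.0036061291598832
(279.5, 209.5) (419.0, 559.0) 90.0
[[0.6598, -0.036], [0.5704, -0.4652], [0.1365, -0.48], [0.2658, 0.1482]]
```

View pics/w1.png

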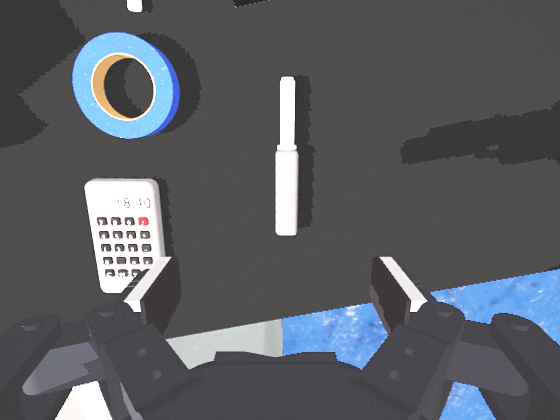

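The wrist view shows the lever: nose at (288,78), rear end at (286,235), collar at (287,149), almost parallel to the fingers' plane.

Run:
```python
from h import *
d=np.load("pics/w1.npz");P=(d["p"],d["q"])
n=ray("wrist",(288,78),.012,P);c=ray("wrist",(286.5,152),.018,P);r=ray("wrist",(286,235),.01,P)
print(n,c,r,np.linalg.norm((n-r)[:2]));u=(n-r)[:2];print(np.arctan2(u[1],u[0]))
u/=np.linalg.norm(u);print("grip centre",n[:2]-.1*u, r[:2]+.04*u)
```

```text
[ 0.55761761 -0.2464126   0.012     ] [ 0.49850876 -0.23325691  0.018     ] [ 0.42001374 -0.21752212  0.01      ] 0.14060399957420458
-0.20694812804888996
grip centre [ 0.45975135 -0.22586519] [ 0.45916024 -0.22574109]
```

>>> {"method": "send_rows", "body": {
  "commands": [
    {"delta_pos":[-0.2,-0.95,-4],"yaw":0},
    {"delta_pos":[0,0,-5],"yaw":0},
    {"delta_pos":[0,0,-4],"yaw":0},
    {"delta_pos":[0,0,0],"yaw":0}
  ]
}}

```text
t: 1.65
tcp_pos: [0.4618, -0.2351, 0.0251]
tool_rot: [0.995, -0.104, 0.003, 0.003]
force: [0.2, 1.4, 0.6]
finger_gap: 0.999
```

>>> {"method": "send_rows", "body": {
  "commands": [
    {"delta_pos":[-0.1,0.9,-1.2],"yaw":0},
    {"delta_pos":[0,0,-0.6],"yaw":0},
    {"delta_pos":[0,0,0],"yaw":0}
  ]
}}

```text
t: 2.02
tcp_pos: [0.4622, -0.2284, 0.0093]
tool_rot: [0.994, -0.105, 0.005, 0.005]
force: [0.5, 0.2, 0.4]
finger_gap: 0.999
```

>>> {"method": "send_rows", "body": {
  "commands": [
    {"delta_pos":[-0.1,0.2,-0.5],"yaw":0},
    {"delta_pos":[0,0,0],"yaw":0}
  ]
}}

```text
t: 2.28
tcp_pos: [0.462, -0.2267, 0.0053]
tool_rot: [0.994, -0.105, 0.007, 0.006]
force: [0.1, 0.2, -1.1]
finger_gap: 1.002
```

>>> {"method": "send_rows", "body": {
  "commands": [
    {"delta_pos":[0,0,0],"yaw":0},
    {"delta_pos":[0,0,0],"yaw":0},
    {"delta_pos":[0,0,0],"yaw":0},
    {"delta_pos":[0,0,0],"yaw":0},
    {"delta_pos":[0,0,0],"yaw":0},
    {"delta_pos":[0,0,0],"yaw":0}
  ],
  "grip": 1,
  "force": 70
}}

```text
t: 3.02
tcp_pos: [0.4624, -0.2269, 0.0062]
tool_rot: [0.994, -0.104, 0.007, 0.006]
force: [0.3, 0.5, 0.6]
finger_gap: 0.212
```

>>> {"method": "send_rows", "body": {
  "commands": [
    {"delta_pos":[0,0,2],"yaw":0},
    {"delta_pos":[0,0,4],"yaw":0},
    {"delta_pos":[-0.4,4,3],"yaw":0.09},
    {"delta_pos":[-0.5,4.6,0],"yaw":0.095},
    {"delta_pos":[-0.5,4.6,0],"yaw":0.095},
    {"delta_pos":[-0.5,4.6,0],"yaw":0.095},
    {"delta_pos":[-0.5,4.6,0],"yaw":0.095},
    {"delta_pos":[-0.5,3.5,0],"yaw":0.09},
    {"delta_pos":[0,0,0],"yaw":0},
    {"delta_pos":[0,0,0],"yaw":0}
  ]
}}

```text
t: 4.28
tcp_pos: [0.432, 0.0375, 0.0974]
tool_rot: [0.983, 0.182, 0.009, 0.004]
force: [-0.3, -0.2, -1.8]
finger_gap: 0.207
```

```bash
python3 w.py w2; python3 -c "
from h import *
s=manip.sense();M=R.from_quat(s['tool_rot']).as_matrix();print(M, np.arctan2(M[1,0],M[0,0]))"
```

```text
[0.43200727 0.03746235 0.09742436] [0.93371702 0.35763035] [-0.33409618 -0.2131976  -1.76445218] 0.20707846550086698
[[ 0.93398784  0.35680424  0.01890613]
 [ 0.35694266 -0.93411583 -0.00442262]
 [ 0.01608251  0.01087908 -0.99981148]] 0.36504232197786685
```

View pics/w2.png

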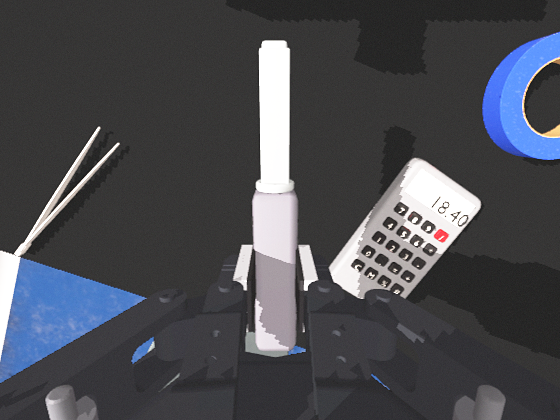

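The lever is held straight: nose at (275,45), rear end at (275,345). I'll shift onto the socket line and close in for a look.

>>> {"method": "send_rows", "body": {
  "commands": [
    {"delta_pos":[-0.4,1.2,0],"yaw":0},
    {"delta_pos":[1.2,0.5,0],"yaw":0},
    {"delta_pos":[1.2,0.5,0],"yaw":0},
    {"delta_pos":[0,0,0],"yaw":0},
    {"delta_pos":[0,0,0],"yaw":0}
  ]
}}

```text
t: 4.95
tcp_pos: [0.4554, 0.0585, 0.0973]
tool_rot: [0.984, 0.179, 0.01, 0.004]
force: [-0.2, -0.1, -1.0]
finger_gap: 0.211
```

```bash
python3 w.py w3
python3 - <<'E'
from h import *
im=manip.snapshot("top");w=cv2.imread("pics/w3.png")
a=cv2.resize(im[150:270,190:290],None,fx=3.5,fy=3.5,interpolation=cv2.INTER_CUBIC)
b=cv2.resize(w[0:210,180:370],None,fx=2,fy=2,interpolation=cv2.INTER_CUBIC)
o=np.zeros((420,740,3),np.uint8);o[:a.shape[0],:350]=a;o[:420,355:735]=b;cv2.imwrite("pics/c3.png",o)
E
```

```text
[0.45537284 0.0584638  0.09732177] [0.93571702 0.35229044] [-0.23265755 -0.11227365 -1.02430977] 0.2105622941035931
```

View pics/c3.png

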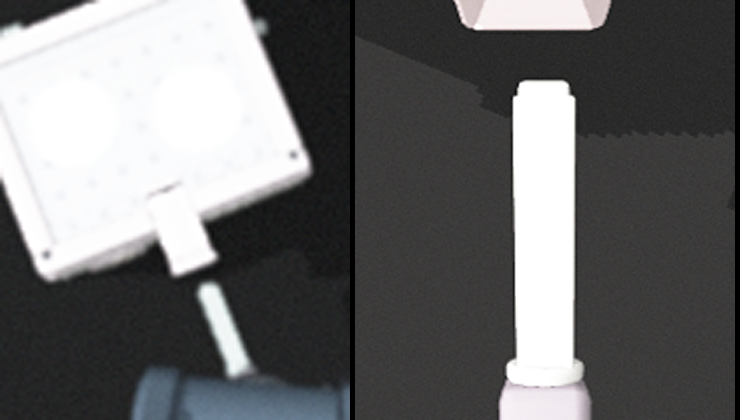

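The nose (543,82) is about 2 mm right of the flare's middle (about 534), and about 13 mm short of it. I'll shift left and feed in.

>>> {"method": "send_rows", "body": {
  "commands": [
    {"delta_pos":[-0.06,0.18,0.1],"yaw":0.006},
    {"delta_pos":[0,0,0],"yaw":0},
    {"delta_pos":[0.93,0.36,0],"yaw":0},
    {"delta_pos":[0.93,0.36,0],"yaw":0},
    {"delta_pos":[0,0,0],"yaw":0}
  ]
}}

```text
t: 5.68
tcp_pos: [0.4744, 0.0679, 0.0986]
tool_rot: [0.983, 0.182, 0.01, 0.004]
force: [-1.0, 0.4, -0.4]
finger_gap: 0.208
```

```bash
python3 w.py w4
python3 - <<'E'
from h import *
w=cv2.imread("pics/w4.png")
cv2.imwrite("pics/c4.png",cv2.resize(w[0:210,180:370],None,fx=2.5,fy=2.5,interpolation=cv2.INTER_CUBIC))
E
```

```text
[0.47440528 0.0678561  0.09859592] [0.9336978  0.35758508] [-1.0042129   0.40224196 -0.35021398] 0.20755750373689666
```

View pics/c4.png

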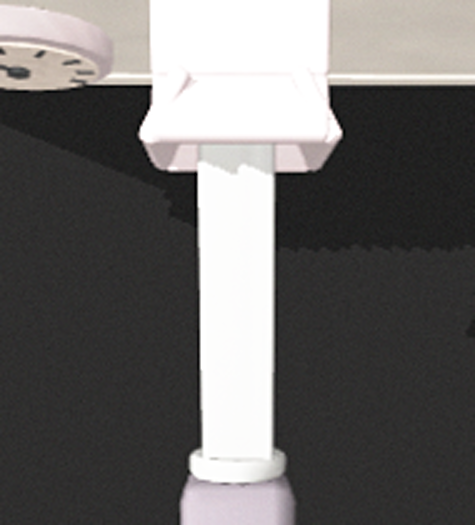

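The shank has entered the flare and is centred within about 0.5 mm (shank middle 236, rim middle about 239). Feeding in further.

>>> {"method": "send_rows", "body": {
  "commands": [
    {"delta_pos":[0.75,0.24,0],"yaw":0},
    {"delta_pos":[0.75,0.27,0],"yaw":0},
    {"delta_pos":[0,0,0],"yaw":0}
  ]
}}

```text
t: 6.1
tcp_pos: [0.4896, 0.0733, 0.0984]
tool_rot: [0.983, 0.182, 0.009, 0.004]
force: [0.0, 0.8, -1.6]
finger_gap: 0.212
```

>>> {"method": "send_rows", "body": {
  "commands": [
    {"delta_pos":[0.9,0.35,0],"yaw":0},
    {"delta_pos":[0.9,0.35,0],"yaw":0},
    {"delta_pos":[0,0,0],"yaw":0}
  ]
}}

```text
t: 6.48
tcp_pos: [0.5089, 0.0808, 0.0983]
tool_rot: [0.983, 0.182, 0.01, 0.004]
force: [-0.2, 0.8, -1.3]
finger_gap: 0.212
```

>>> {"method": "send_rows", "body": {
  "commands": [
    {"delta_pos":[0.5,0.19,0],"yaw":0},
    {"delta_pos":[0.2,0.08,0],"yaw":0},
    {"delta_pos":[0,0,0],"yaw":0}
  ]
}}

```text
t: 6.85
tcp_pos: [0.5159, 0.0837, 0.0982]
tool_rot: [0.983, 0.182, 0.009, 0.004]
force: [-0.1, -0.4, -1.3]
finger_gap: 0.208
```

>>> {"method": "send_rows", "body": {
  "commands": [
    {"delta_pos":[0.2,0.08,0],"yaw":0},
    {"delta_pos":[0.2,0.08,0],"yaw":0},
    {"delta_pos":[0,0,0],"yaw":0}
  ]
}}

```text
t: 7.22
tcp_pos: [0.519, 0.0853, 0.098]
tool_rot: [0.983, 0.182, 0.008, 0.004]
force: [0.1, -0.1, -1.5]
finger_gap: 0.21
```

>>> {"method": "send_rows", "body": {
  "commands": [
    {"delta_pos":[0.15,0.06,0],"yaw":0},
    {"delta_pos":[0.15,0.06,0],"yaw":0},
    {"delta_pos":[0,0,0],"yaw":0}
  ]
}}

```text
t: 7.6
tcp_pos: [0.5189, 0.0856, 0.0976]
tool_rot: [0.983, 0.182, 0.004, 0.004]
force: [-0.4, -0.6, -0.5]
finger_gap: 0.212
```

```bash
python3 w.py w5
python3 - <<'E'
from h import *
w=cv2.imread("pics/w5.png")
cv2.imwrite("pics/c5.png",cv2.resize(w[0:360,130:430],None,fx=1.6,fy=1.6,interpolation=cv2.INTER_CUBIC))
E
```

```text
[0.5188553  0.08563617 0.0975554 ] [0.93400082 0.35720141] [-0.40163474 -0.6070494  -0.48833774] 0.21205389915024933
```

View pics/c5.png

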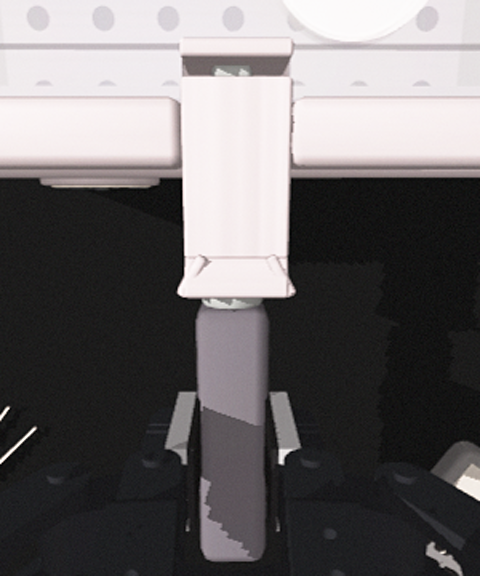

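The lever is home: its collar meets the flare at (232,298), and the tip shows in the slot at (232,70). Now lifting in small steps.

>>> {"method": "send_rows", "body": {
  "commands": [
    {"delta_pos":[0,0,0.4],"yaw":0},
    {"delta_pos":[0,0,0.4],"yaw":0},
    {"delta_pos":[0,0,0],"yaw":0}
  ]
}}

```text
t: 8.02
tcp_pos: [0.5185, 0.0859, 0.1038]
tool_rot: [0.983, 0.182, 0.003, 0.004]
force: [0.6, -2.4, -8.4]
finger_gap: 0.208
```

>>> {"method": "send_rows", "body": {
  "commands": [
    {"delta_pos":[0.02,0.01,0.4],"yaw":0},
    {"delta_pos":[0.02,0.01,0.4],"yaw":0},
    {"delta_pos":[0,0,0],"yaw":0}
  ]
}}

```text
t: 8.4
tcp_pos: [0.5188, 0.0861, 0.1068]
tool_rot: [0.983, 0.181, 0.002, 0.003]
force: [1.6, -0.8, -9.4]
finger_gap: 0.209
```

>>> {"method": "send_rows", "body": {
  "commands": [
    {"delta_pos":[0.03,0.01,0.5],"yaw":0},
    {"delta_pos":[0.03,0.01,0.5],"yaw":0},
    {"delta_pos":[0,0,0],"yaw":0}
  ]
}}

```text
t: 8.78
tcp_pos: [0.5207, 0.0866, 0.1193]
tool_rot: [0.983, 0.181, 0.003, 0.003]
force: [-0.2, -0.2, -4.8]
finger_gap: 0.207
```

Seal released (force dropped to about 4–5 N). Rising the rest gently.

>>> {"method": "send_rows", "body": {
  "commands": [
    {"delta_pos":[0.05,0.02,0.4],"yaw":0},
    {"delta_pos":[0.05,0.02,0.4],"yaw":0},
    {"delta_pos":[0.05,0.02,0.4],"yaw":0},
    {"delta_pos":[0,0,0],"yaw":0},
    {"delta_pos":[0,0,0],"yaw":0}
  ]
}}

```text
t: 9.4
tcp_pos: [0.5237, 0.0879, 0.1344]
tool_rot: [0.983, 0.182, 0.006, 0.003]
force: [2.5, 0.9, -7.4]
finger_gap: 0.21
```

```bash
python3 w.py w6
python3 - <<'E'
from h import *
im=manip.snapshot("scene");w=cv2.imread("pics/w6.png")
a=cv2.resize(im[160:250,190:320],None,fx=3,fy=3,interpolation=cv2.INTER_CUBIC)
b=w[0:360,130:430]
o=np.zeros((360,700,3),np.uint8);o[:270,:390]=a;o[:,395:695]=b;cv2.imwrite("pics/c6.png",o)
E
```

```text
[0.52373726 0.08790141 0.13435827] [0.93378831 0.35766999] [ 2.52534652  0.85837185 -7.426411  ] 0.21044170786628685
```

View pics/c6.png

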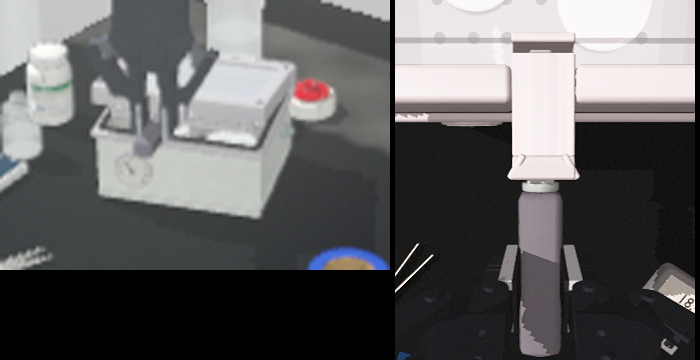

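Run:
```python
from h import *
c=manip.get_calibration("scene");W=np.array(c["world_to_cam"])
yaw=.366;u=np.array([np.cos(yaw),np.sin(yaw),0]);v=np.array([-u[1],u[0],0]);z=np.array([0,0,1])
H=np.array([.565,.1025,.09])+.18*u
for t in(0,.08,.12,.16,.2):
    r=[]
    for a,h in((.158,.022),(.158,0),(.0,.022)):
        P=H-.09*v-u*(a*np.cos(t)-h*np.sin(t))+z*(a*np.sin(t)+h*np.cos(t))
        p=W[:3,:3]@P+W[:3,3];r+=[((p[0]/p[2]*c["fx"]+c["cx"]-190)*3+1,(p[1]/p[2]*c["fy"]+c["cy"]-160)*3+1)]
    print(t,np.round(r).tolist())
s=manip.sense();print(s["t"],s["tcp_pos"],s["force"],np.abs(s["qd"]).max())
```

```text
0 [[260.0, 131.0], [260.0, 150.0], [294.0, 62.0]]
0.08 [[261.0, 120.0], [260.0, 139.0], [295.0, 62.0]]
0.12 [[261.0, 114.0], [260.0, 133.0], [295.0, 61.0]]
0.16 [[262.0, 108.0], [261.0, 128.0], [295.0, 61.0]]
0.2 [[262.0, 102.0], [261.0, 122.0], [295.0, 61.0]]
9.5 [0.52369341 0.08790124 0.13423884] [ 3.11537846  2.72348383 -6.78687827] 0.0015223602262944824
```

Run:
```python
from h import *
im=manip.snapshot("scene")
cv2.imwrite("pics/c7.png",cv2.resize(im[165:225,215:305],None,fx=8,fy=8,interpolation=cv2.INTER_CUBIC))
```

```text
(no output)
```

View pics/c7.png

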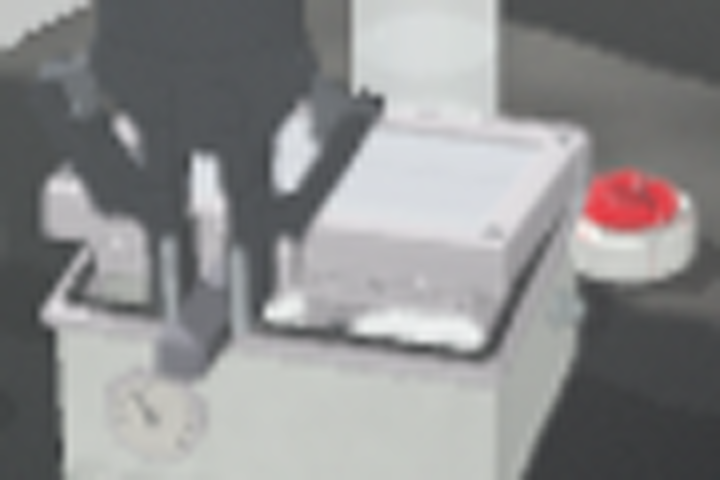

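The lid's front right corner is at (500,245) in the crop. That puts the lid at about 0.165 rad, inside the window. The arm is still and the bystanders are untouched, so I'm handing in.

```bash
python3 -c "
from station import manip
s=manip.sense();print(s['t'],s['tcp_pos'],s['force'],s['finger_gap']);print(manip.sign_off())"
```

```text
9.55 [0.52371639 0.08791015 0.13423154] [ 1.2040967   1.60812565 -7.47099737] 0.20835295147223767
the job is handed in; nothing more can be done
None
```

I picked up the lever, slid it home into the closed lid's socket and lifted until the seal let go. I handed in at 9.55 s (limit 48 s), with the gripper still holding the lever and the lever alone propping the lid open. `sign_off` gives no verdict, so success is not confirmed.

- **Insertion:** the arm stopped against the blind end. The picture showed the collar at the flared mouth and the tip visible in the slot, which means fully home (46 mm).
- **Seal release:** the load at the wrist rose to about 9–10 N, then dropped to about 5 N.
- **Lid angle:** the last scene picture gives about 0.165 rad, roughly 26 mm at the front edge. That is inside the 0.085–0.21 window but above the nominal 20 mm. I left it there rather than risk upsetting a steady hold.
- **Holding state:** the arm was still, carrying about 7 N. That is more than the 2–4 N expected for the lid's weight, though the reading also includes the lever's own 1.4 N.
- **Robot contact with the box or lid:** I saw the fingers clear of both.
- **Bystanders:** I did not measure the bottle, jar or tape at the end. The arm never went near the bottle or jar, it carried the lever well above the tape, and the pictures showed nothing disturbed.

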